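Release a board carrier from the test fixture

ROBOT

A 7-joint arm with a two-finger parallel gripper is mounted at the origin on the work surface. World frame = base frame: x ahead of the robot, y to its left, z up, the work surface at z = 0. Lengths are in m, angles in rad, forces in N, time in s.
With the tool pointing down it reaches from about 0.425 to 0.925 m from the base axis. Payload 6.8 kg.
Tool frame: the origin (TCP) lies on the centre line of the jaws, within the pads' length; the fingertips stand ahead of it and the grasp point (between the pads) lies 8 mm behind it (manip.finger_overhang is the z of the fingertips in the tool frame, in m); z points along the fingers, x is the direction in which the jaws open and shut, and the axes are right-handed (so a half turn about z gives the same grasp; the last joint's range is limited). The gripper opens to 85 mm and grips with 20 to 120 N. Pads are 22 mm wide; open, the fingers measure 114 mm over their backs; the gripper's body (76 mm by 85 mm) begins 54 mm behind the grasp point. The pads swing forward as they close: fully open they stand 13 mm farther back than shut.
Start: joints at [-1.31, 0.477, 0.022, 1.555, -0.011, 1.109, -0.083], TCP at [0.243, 0.63, 0.242] pointing down, gripper open.
Joint ranges: [-2.96, 2.96], [-0.34, 2.1], [-1.41, 1.46], [0.24, 2.44], [-1.37, 4.51], [0.17, 1.92], [-2.96, 2.96]. Speed limits (rad/s): [2.39, 2.39, 3.14, 3.14, 3.14, 3.14, 3.14].

INTERFACE

Orientations are given as a rotation vector (axis times angle).
In Python, from workcell import manip gives the robot as it stands.
- The arm moves only by the tool arm_command, never from a script. Its argument "increments" is a list of rows, each an object of numbers: "x", "y", "z": the shift along the world's x, y, z in mm; "rx", "ry", "rz": the turn, a rotation vector about the world's x, y, z in degrees; "gripper": the closure, from 0 (fully open) to 1 (shut). In form: [{"x": .., "y": .., "z": .., "rx": .., "ry": .., "rz": .., "gripper": ..}, ...]. A call has 1 to 8 rows; each row shifts and turns the commanded pose from where the row before left it; what a row does not reach is not made up. A row lasts 1/8 s, in which the tool goes at most 62.5 mm and 10.7 degrees, less where a joint would pass 70% of its speed; a pose out of reach is approached as far as the arm can. A call with a gripper value outside its range is refused whole. The fingers move at their own pace and stop on an object; the grip force is fixed at half the most. Time passes only in rows, so rows that do not move let the fingers close. It gives the time, the measured TCP pose, the force and the opening at its end, in the units of the state.
- manip.get_state(): the state, without advancing time (a new reading comes with each control period).
- manip.snapshot(name): name is "scene" or "top" or "wrist"; returns (picture, depth): 420x560x3 uint8, blue, green, red; 420x560 float32, m along the optical axis (not along the pixel's ray), 0 where there is no reading.
- manip.get_calibration(name): a dict with "camera_matrix" (3x3 intrinsics, pixels), "eye" and "attitude" of the camera in the world. Camera axes: x right, y up, looking along -z (the intrinsics and any distortion apply to the point x, -y, -z); pixel columns grow to the right and rows downward; lengths in m; the calibration is good to about 2 mm. The wrist camera is an equidistant fisheye: a pixel r from the principal point sees the ray r / f radians off the axis. A picture is of the moment at which its call begins: read the wrist's pose just before it. get_calibration takes no time and is no camera call; for the wrist camera it gives the pose at the moment of the call.
- manip.job_done(): hands the job in, once; it reports no verdict.
The state is a dict: "t": time; "joints": joint angles; "joint_velocities": joint speeds; "joint_torque": joint torques, N m; "eef_pos": TCP position; "orientation": TCP orientation; "wrist_force": force on the tool from outside, world axes, zero at the start; "wrist_torque": the same for the moment, N m; "gripper_width": finger opening in m.
Only numpy, scipy, OpenCV 4.12 (cv2) and the standard library are available. Lean on these libraries where they do the work, as an engineer would, in place of code of your own. Each camera call takes 0.05 s, during which the arm holds its last target.

TASK

Take the tested circuit board out of the bench fixture: swing the clamp bar up until it stands upright, slide the board's black carrier along the guide rails until it is right against the end stop, then swing the empty bar fully down again. Move the carrier by its edges only and keep it flat on the bed; do not touch the circuit board or the parts on it, and leave the other things on the bench where they are.

Things in the scene. Friction and masses are not known exactly. Their poses are not given: they have to be found in the camera images.
- fixture: Aluminium test fixture, fixed to the bench. Origin on the bench surface, z up. In its own frame the base covers x -55 to +110 mm and y -160 to +145 mm, 20 mm high. On the base, away from the robot: two hinge posts at x 85, y -61 and -29 mm, tops 50 mm above the bench, and a grey box 30 x 70 mm at x 88, y 75 mm, top at 46 mm.
- channel (a point): Point on the bed, the flat top of the base on which the carrier slides: fixture x 0, y 0, 20 mm above the bench. Two dark steel guide rails run along the fixture's y with inner faces at x -33.5 and +33.5 mm, tops 28 mm above the bench, from y -157 to +142 mm. The channel is open at its -y end and closed by the end stop at its +y end.
- bar_rest (a point): Top of the small rubber rest under the bar near its knob, 12 x 24 mm: fixture x -48, y -45 mm, 32 mm above the bench.
- stop_face (a point): Middle of the end stop's face that the carrier must meet: fixture x 0, y +130 mm, 26 mm above the bench. The stop's top is 32 mm above the bench.
- bar (a joint): Angle of the steel clamp bar, rad: 0 = fully down across the rails over the carrier, 1.57 = upright, limit 1.85, leaning away from the robot. Raising it moves the knob up, then towards the fixture's +x. The hinge is stiff (0.25 N m of friction): the bar stays where left; lifting at the knob takes about 2 N. While it is down, the tall parts on the board catch on it and the carrier cannot come out.
- bar_hinge (a point): Point on the hinge axis (which runs along the fixture's y) at the middle of the bar's width: fixture x +85, y -45 mm, 38 mm above the bench. Fixed.
- bar_knob (a point): Centre of the black cross knob at the bar's free end: a cylinder 18 mm in diameter, 34 mm long, axis along the fixture's y, 180 mm from the hinge axis; it moves with the bar. Bar down: fixture x -95, y -45 mm, 38 mm above the bench, overhanging the base's edge by 40 mm with only bench below. The bar is 16 mm wide (y), 12 mm thick, with a 4 mm rubber pad under its middle.
- carrier: Black plastic carrier plate to be slid out: 64 (x) x 100 (y) x 6 mm, loose, about 0.18 kg with its board; origin at the centre of its underside, z up. It lies on the bed between the rails, 1.5 mm of play each side, axes along the fixture's, centre at fixture y -67 to -83 mm at the start and +80 mm against the stop. Push its -y end edge towards the fixture's +y.
- carrier_circuit: Green circuit board fixed on top of the carrier, 54 x 82 x 1.5 mm, origin at the centre of its underside, 6 mm above the carrier's underside. The robot must not touch it. A border of bare carrier is left, 9 mm at the ends, 5 mm at the sides. Metal connectors up to 14 mm tall stand on its -y half, the nearest 12 mm in from the carrier's -y end; its +y part is bare.
- spare: Bystander: another carrier with board, 64 x 100 x 22 mm, lying on the bench off the fixture's -y end. Not the one to move.
- screwdriver: Bystander: screwdriver 150 mm long lying on the bench in front of the fixture.
- heatsink: Bystander: finned aluminium heatsink 40 x 40 x 24 mm, on the bench past the +y end of the fixture.
- flux: Bystander: white bottle, 40 mm diameter, 90 mm tall, beyond the fixture.
- multimeter: Bystander: grey handheld meter 145 x 75 x 37 mm, lying on its back at the left.
- jar: Bystander: closed jar 56 mm in diameter, 60 mm tall, beyond the fixture.
- attenuator: Bystander: metal box 60 x 30 x 26 mm with a brass connector at each end, at the right.
Things that resemble listed ones, but are neither listed nor needed, are in the scene too. Leave any brown, pink or purple look-alike of the carrier alone.

How it is judged:
By the outcome, as a careful person would: the job done as asked, in the order asked, and still so for the second after the job is handed in, with the robot touching nothing.
It also fails if it takes over 72 s, if anything falls off the work surface, if the arm or the gripper's body presses on something with over 40 N, if the wrist force passes 120 N, or if a joint passes its speed limit or range.

## Working session

There is one attempt and no reset: what is moved stays moved. The work goes in short steps, Python scripts to look and compute and a tool call to move; the robot and the scene stay as the last step left them, time stands still between calls to the robot, and variables do not carry over. Pictures are saved under pics/ and viewed, and the job is handed in when it is done.

Besides the shell and the picture viewer there is one more tool, called after "Emit:" as a command line: name --argument value ..., lists and objects as JSON in quotes. arm_command: Moves the arm, as the interface text tells. Its arguments: {"type":"object","properties":{"increments":{"type":"array","items":{"type":"object","properties":{"x":{"type":"number"},"y":{"type":"number"},"z":{"type":"number"},"rx":{"type":"number"},"ry":{"type":"number"},"rz":{"type":"number"},"gripper":{"type":"number"}}}}},"required":["increments"]}

```bash
ls; mkdir -p pics
python3 - <<'E'
from workcell import manip
import cv2, numpy as np
np.set_printoptions(precision=4,suppress=True)
print(manip.get_state()); print(manip.finger_overhang)
for n in ("scene","top"):
    c=manip.get_calibration(n); print(n,c)
    p,d=manip.snapshot(n); cv2.imwrite(f"pics/{n}0.png",p); np.savez(f"pics/{n}0.npz",p=p,d=d)
E
```

```text
pics
{'t': 0.0, 'joints': array([-1.3101,  0.4778,  0.0224,  1.5564, -0.0115,  1.1093, -0.0831]), 'joint_velocities': array([-0.0005, -0.0012,  0.0009,  0.0006,  0.0002, -0.0016, -0.0006]), 'joint_torque': array([ -0.0005, -59.6446,   1.6082, -28.12  ,   0.0125,   0.0093,
         0.    ]), 'eef_pos': array([0.2432, 0.6291, 0.2413]), 'orientation': array([ 2.5902,  1.7758, -0.0022]), 'wrist_force': array([ 0.2785, -0.5566,  0.2262]), 'wrist_torque': array([-0.0286, -0.0504,  0.0098]), 'gripper_width': 0.08541572928084307}
0.011
scene {'camera_matrix': array([[403.4898,   0.    , 281.15  ],
       [  0.    , 403.4898, 210.1919],
       [  0.    ,   0.    ,   1.    ]]), 'eye': array([1.2753, 0.5611, 0.7492]), 'attitude': array([0.4885, 1.0163, 2.0482])}
top {'camera_matrix': array([[534.8222,   0.    , 281.3769],
       [  0.    , 534.8222, 206.723 ],
       [  0.    ,   0.    ,   1.    ]]), 'eye': array([0.2218, 0.017 , 1.7362]), 'attitude': array([ 0.1581, -0.1661, -1.6841])}
```

View pics/scene0.png

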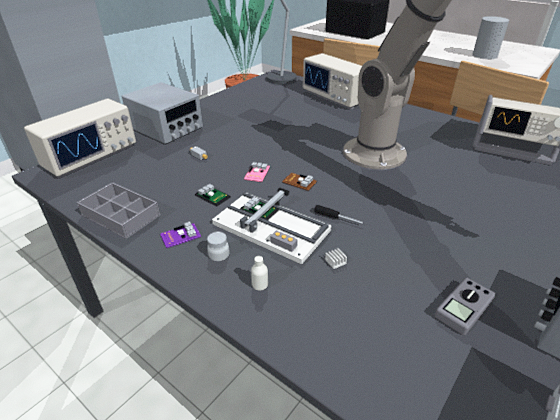

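View pics/top0.png

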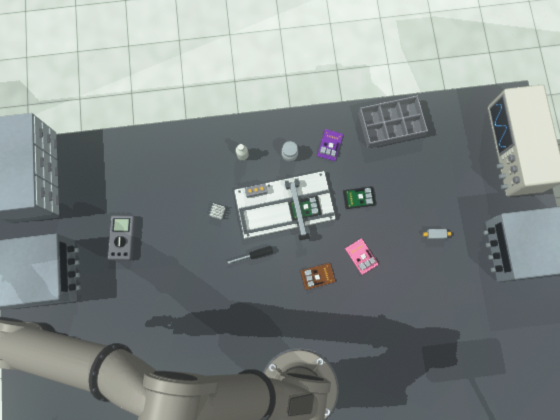

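The top view shows the white fixture at about (285,205), the bar crossing it at about (298,205) with its knob near (303,235), and the carrier under the bar on the right. The spare lies at (359,197).

```bash
cat > h.py <<'E'
import numpy as np, cv2
from scipy.spatial.transform import Rotation as R
np.set_printoptions(precision=4,suppress=True)
def ray(c,uv,fish=False):
    uv=np.atleast_2d(np.asarray(uv,float)); K=c["camera_matrix"]
    a=(uv[:,0]-K[0,2])/K[0,0]; b=(uv[:,1]-K[1,2])/K[1,1]
    if fish:
        r=np.hypot(a,b); s=np.where(r>1e-9,np.sin(r)/np.maximum(r,1e-9),1)
        d=np.stack([a*s,-b*s,-np.cos(r)],1)
    else: d=np.stack([a,-b,-np.ones_like(a)],1)
    return R.from_rotvec(c["attitude"]).apply(d)
def onplane(c,uv,z,fish=False):
    d=ray(c,uv,fish); e=np.asarray(c["eye"]); return e+d*((z-e[2])/d[:,2])[:,None]
def project(c,P,fish=False):
    q=R.from_rotvec(c["attitude"]).inv().apply(np.atleast_2d(P)-c["eye"]); x,y,z=q[:,0],-q[:,1],-q[:,2]
    K=c["camera_matrix"]
    if fish:
        rr=np.hypot(x,y); t=np.arctan2(rr,z); s=t/np.maximum(rr,1e-9); a,b=x*s,y*s
    else: a,b=x/z,y/z
    return np.stack([a*K[0,0]+K[0,2],b*K[1,1]+K[1,2]],1)
E
python3 - <<'E'
from workcell import manip
from h import *
c=manip.get_calibration("top"); p=np.load("pics/top0.npz")["p"]
roi=np.zeros(p.shape[:2],np.uint8); roi[165:245,225:345]=1
m=((p.min(2)>150)&(roi>0)).astype(np.uint8)*255
cv2.imwrite("pics/m0.png",cv2.resize(np.hstack([p[160:250,220:350],cv2.cvtColor(m,8)[160:250,220:350]]),None,fx=3,fy=3,interpolation=0))
pts=cv2.findNonZero(cv2.morphologyEx(m,cv2.MORPH_OPEN,np.ones((2,2)))).reshape(-1,2)
W=onplane(c,pts,0.02)[:,:2]
r=cv2.minAreaRect((W*1000).astype(np.float32)); print(r, cv2.boxPoints(r))
for n,uv in dict(base=(300,385),knob=(303,235),spare=(359,197),hs=(217,211),jar=(290,151),flux=(242,152),scr=(250,255)).items(): print(n,onplane(c,uv,0.02))
E
```

```text
((566.2508544921875, -27.036651611328125), (190.9259490966797, 304.1365051269531), 5.123822212219238) [[ 457.5883  115.8983]
 [ 484.7503 -187.0229]
 [ 674.9133 -169.9716]
 [ 647.7513  132.9496]]
base [[ 0.013  -0.0033  0.02  ]]
knob [[ 0.4725 -0.0713  0.02  ]]
spare [[ 0.5755 -0.2699  0.02  ]]
hs [[0.585  0.1981 0.02  ]]
jar [[ 0.7594 -0.0642  0.02  ]]
flux [[0.7754 0.0958 0.02  ]]
scr [[0.4285 0.1062 0.02  ]]
```

View pics/m0.png

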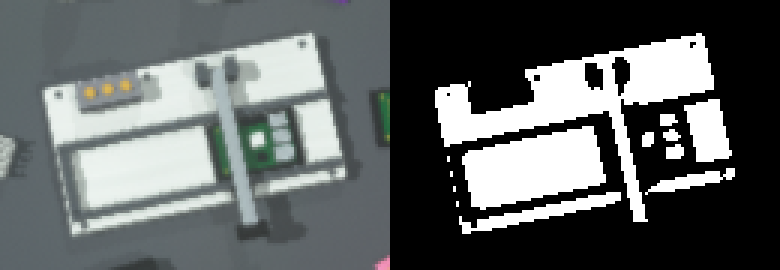

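Run:
```python
from workcell import manip
from h import *
c=manip.get_calibration("wrist"); s=manip.get_state(); print(c)
M=R.from_rotvec(s["orientation"])
print(M.as_matrix()); print("cam in tool",M.inv().apply(c["eye"]-s["eef_pos"])); print("view dir",R.from_rotvec(c["attitude"]).apply([0,0,-1]))
```

```text
{'camera_matrix': array([[325.1923,   0.    , 277.3978],
       [  0.    , 325.1923, 210.9198],
       [  0.    ,   0.    ,   1.    ]]), 'eye': array([0.1771, 0.6542, 0.3735]), 'attitude': array([-0.2503, -0.1676,  1.1948])}
[[ 0.3605  0.9328 -0.0005]
 [ 0.9328 -0.3605 -0.0016]
 [-0.0017  0.0001 -1.    ]]
cam in tool [-0.0006 -0.0707 -0.1321]
view dir [ 0.2599 -0.1035 -0.9601]
```

Emit:
arm_command --increments '[{"x":20,"y":-55,"z":20,"rz":5},{"x":20,"y":-58,"z":20,"rz":5},{"x":20,"y":-58,"z":20,"rz":5},{"x":20,"y":-58,"z":20,"rz":5},{"x":20,"y":-58,"z":0,"rz":5},{"x":20,"y":-58,"rz":1},{"x":20,"y":-58},{"x":20,"y":-58}]'

```text
invalid input at $.increments[0]: expected keys x, y, z, rx, ry, rz, gripper
```

Emit:
arm_command --increments '[{"x":20,"y":-55,"z":20,"rx":0,"ry":0,"rz":5,"gripper":0},{"x":20,"y":-58,"z":20,"rx":0,"ry":0,"rz":5,"gripper":0},{"x":20,"y":-58,"z":20,"rx":0,"ry":0,"rz":5,"gripper":0},{"x":20,"y":-58,"z":20,"rx":0,"ry":0,"rz":5,"gripper":0},{"x":20,"y":-58,"z":0,"rx":0,"ry":0,"rz":5,"gripper":0},{"x":20,"y":-58,"z":0,"rx":0,"ry":0,"rz":1,"gripper":0},{"x":20,"y":-58,"z":0,"rx":0,"ry":0,"rz":0,"gripper":0},{"x":20,"y":-58,"z":0,"rx":0,"ry":0,"rz":0,"gripper":0}]'

```text
t: 1.1
eef_pos: [0.4016, 0.172, 0.3203]
orientation: [-2.125, -2.314, -0.0]
wrist_force: [0.8, -0.6, -0.0]
gripper_width: 0.0853
```

Emit:
arm_command --increments '[{"x":30,"y":-50,"z":0,"rx":0,"ry":0,"rz":0,"gripper":0},{"x":30,"y":-50,"z":0,"rx":0,"ry":0,"rz":0,"gripper":0},{"x":20,"y":-50,"z":0,"rx":0,"ry":0,"rz":0,"gripper":0},{"x":0,"y":-50,"z":0,"rx":0,"ry":0,"rz":0,"gripper":0},{"x":0,"y":0,"z":0,"rx":0,"ry":0,"rz":0,"gripper":0},{"x":0,"y":0,"z":0,"rx":0,"ry":0,"rz":0,"gripper":0}]'

```text
t: 1.85
eef_pos: [0.4812, -0.0253, 0.3202]
orientation: [-2.124, -2.313, 0.0]
wrist_force: [-0.2, -0.0, 0.3]
gripper_width: 0.0855
```

```bash
cat > snap.py <<'E'
import sys
from workcell import manip
from h import *
n,f=sys.argv[1:3]
s=manip.get_state(); c=manip.get_calibration(n)
p,d=manip.snapshot(n); cv2.imwrite(f"pics/{f}.png",p)
np.savez(f"pics/{f}.npz",p=p,d=d,**c)
print(s["t"],s["eef_pos"],s["orientation"],s["wrist_force"],s["gripper_width"],c["eye"])
E
python3 snap.py wrist w1
```

```text
1.85 [ 0.4812 -0.0253  0.3202] [-2.1245 -2.3134  0.0001] [-0.1503 -0.0299  0.2811] 0.08550282399638406 [ 0.4107 -0.0321  0.4523]
```

View pics/w1.png

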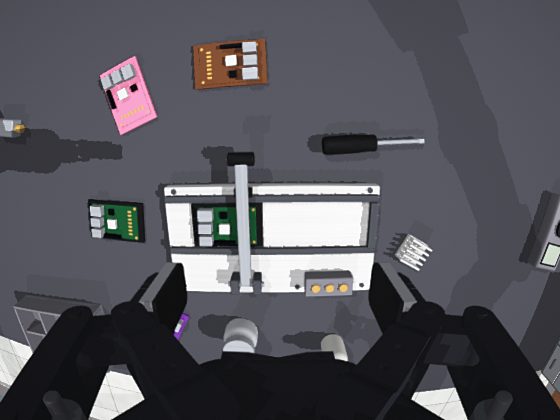

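The wrist view shows the fixture from (164,184) to (379,290), the knob at (240,158), the bar running down to its hinge at (246,280), and the carrier from about x 194 to 262 and y 203 to 248.

Run:
```python
from h import *
p=np.load("pics/w1.npz")["p"]
cv2.imwrite("pics/w1c.png",cv2.resize(p[145:305,155:395],None,fx=3.3,fy=3.3,interpolation=cv2.INTER_CUBIC))
```

```text
(no output)
```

View pics/w1c.png

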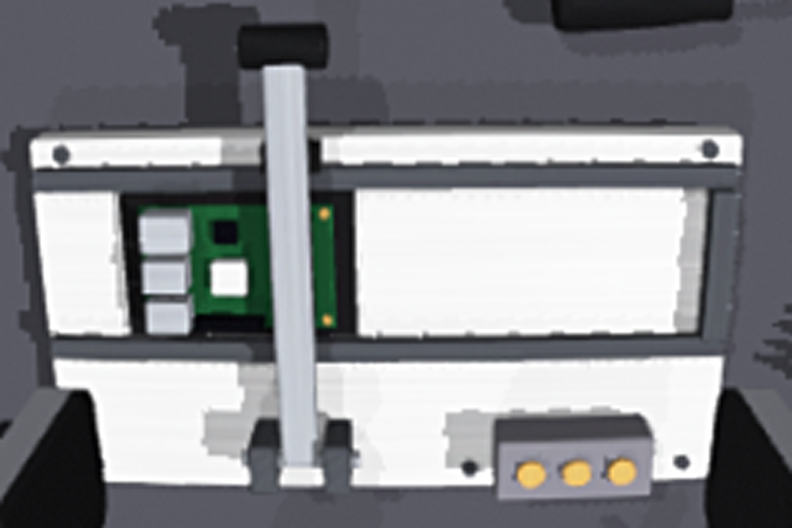

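Run:
```python
from h import *
z=np.load("pics/w1.npz"); c={k:z[k] for k in("camera_matrix","eye","attitude")}
def g(X,Y,h): return onplane(c,((X+.5)/3.3-.5+155,(Y+.5)/3.3-.5+145),h,True)[0,:2]*1000
A=g(32,141,.02);B=g(741,135,.02);print(A,B,np.linalg.norm(B-A))
d=(B-A)/np.linalg.norm(B-A); yaw=np.arctan2(-d[0],d[1]); print("yaw",np.degrees(yaw))
ex=np.array([np.cos(yaw),np.sin(yaw)]);ey=np.array([-np.sin(yaw),np.cos(yaw)])
O=(A+B)/2+55*ex+7.5*ey; print("O",O)
F=lambda P:((P-O)@ex,(P-O)@ey)
for n,X,Y,h in [("knobL",240,48,.045),("knobR",327,46,.045),("knobtop",283,26,.042),("cNL",122,194,.026),("cNR",355,190,.026),("cFR",357,333,.026),("cFL",133,335,.026),("stopN",709,192,.032),("stopF",704,335,.032),("railN",200,190,.028),("railF",220,338,.02),("postL",264,420,.05),("postR",338,420,.05),("far L",60,480,.02),("farR",709,475,.02)]:
  P=g(X,Y,h); print(n,P,np.round(F(P),1))
d=z["d"]; print("depth knob/bed")
for u,v in [(240,158),(300,225),(242,200)]: 
  print(u,v,d[v,u])
  r=ray(c,(u,v),True)[0]; f=R.from_rotvec(c["attitude"]).apply([0,0,-1]); print(c["eye"]+r*d[v,u]/(r@f))
k=np.array([-95,-45]);print("knob world",O+k[0]*ex+k[1]*ey,"hinge",O+85*ex-45*ey)
```

```text
[ 514.7651 -184.0716] [486.4175 117.1476] 302.55020180615134
yaw 5.376231007905264
O [554.6466 -20.8417]
knobL [465.8234 -91.3176] [-95.  -61.8]
knobR [462.5726 -57.8942] [-95.1 -28.3]
knobtop [456.4876 -75.576 ] [-102.9  -45.3]
cNL [ 533.2898 -141.4816] [ -32.6 -118.1]
cNR [523.3575 -43.4391] [-33.3 -19.6]
cFR [586.4262 -38.0473] [ 30.  -20.1]
cFL [ 597.0089 -136.231 ] [  31.4 -118.9]
stopN [509.6822 102.9075] [-33.2 127.4]
stopF [573.3014 111.8171] [ 31.  130.3]
railN [ 528.2268 -107.5137] [-34.4 -83.8]
railF [596.9898 -98.1585] [ 34.9 -80.9]
postL [619.818  -74.0161] [ 59.9 -59. ]
postR [616.698  -42.9072] [ 59.7 -27.8]
far L [ 679.8299 -175.4672] [ 110.1 -165.7]
farR [649.1642 132.6244] [108.5 143.9]
depth knob/bed
240 158 0.3985945
[ 0.4623 -0.0747  0.0512]
300 225 0.45519117
[0.5531 0.0116 0.0205]
242 200 0.41649717
[ 0.5167 -0.0691  0.0484]
knob world [464.2808 -74.5448] hinge [643.489  -57.6797]
```

Emit:
arm_command --increments '[{"x":-9,"y":-25,"z":0,"rx":0,"ry":0,"rz":0.5,"gripper":0},{"x":-8,"y":-24,"z":-50,"rx":0,"ry":0,"rz":0,"gripper":0},{"x":0,"y":0,"z":-60,"rx":0,"ry":0,"rz":0,"gripper":0},{"x":0,"y":0,"z":-60,"rx":0,"ry":0,"rz":0,"gripper":0},{"x":0,"y":0,"z":-40,"rx":0,"ry":0,"rz":0,"gripper":0},{"x":0,"y":0,"z":0,"rx":0,"ry":0,"rz":0,"gripper":0}]'

```text
t: 2.65
eef_pos: [0.4624, -0.0734, 0.1082]
orientation: [-2.109, -2.322, 0.007]
wrist_force: [0.4, -0.4, -0.2]
gripper_width: 0.0854
```

```bash
python3 snap.py wrist w2
```

```text
2.65 [ 0.4624 -0.0734  0.1082] [-2.109  -2.322   0.0071] [ 0.3531 -0.3617 -0.1691] 0.08540846529021139 [ 0.3927 -0.0809  0.2407]
```

View pics/w2.png

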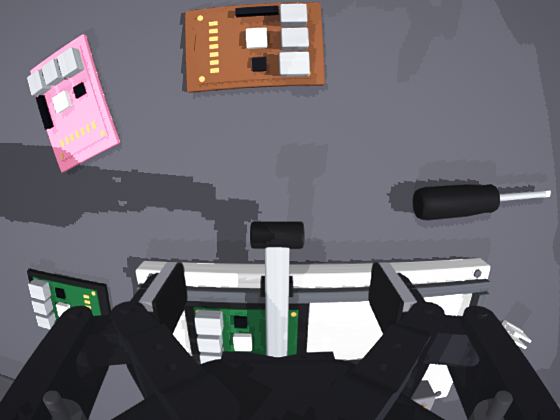

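Run:
```python
from h import *
z=np.load("pics/w2.npz"); c={k:z[k] for k in("camera_matrix","eye","attitude")}
for u,v,h in [(250,236,.045),(304,235,.045),(278,246,.045),(277,222,.047)]: print(onplane(c,(u,v),h,True))
print(project(c,[[.4643,-.0745,.038]],True))
```

```text
[[ 0.4662 -0.0917  0.045 ]]
[[ 0.4622 -0.0572  0.045 ]]
[[ 0.4713 -0.0731  0.045 ]]
[[ 0.4545 -0.0754  0.047 ]]
[[276.8971 232.0436]]
```

Emit:
arm_command --increments '[{"x":1,"y":-1,"z":-40,"rx":0,"ry":0,"rz":0,"gripper":0},{"x":1,"y":0,"z":-40,"rx":0,"ry":0,"rz":0,"gripper":0},{"x":0,"y":0,"z":0,"rx":0,"ry":0,"rz":0,"gripper":0}]'

```text
t: 3.08
eef_pos: [0.4665, -0.0752, 0.0305]
orientation: [-2.113, -2.323, 0.001]
wrist_force: [0.2, -0.6, 0.8]
gripper_width: 0.0854
```

Emit:
arm_command --increments '[{"x":-1,"y":1,"z":-2,"rx":0,"ry":0,"rz":0,"gripper":0.3},{"x":0,"y":0,"z":0,"rx":0,"ry":0,"rz":0,"gripper":1},{"x":0,"y":0,"z":0,"rx":0,"ry":0,"rz":0,"gripper":1},{"x":0,"y":0,"z":0,"rx":0,"ry":0,"rz":0,"gripper":1},{"x":0,"y":0,"z":0,"rx":0,"ry":0,"rz":0,"gripper":1},{"x":0,"y":0,"z":0,"rx":0,"ry":0,"rz":0,"gripper":1}]'

```text
t: 3.82
eef_pos: [0.4662, -0.0737, 0.0289]
orientation: [-2.114, -2.324, -0.003]
wrist_force: [0.4, 5.1, 1.0]
gripper_width: 0.0331
```

```bash
python3 snap.py wrist w3
python3 - <<'E'
import numpy as np
# arc increments in world for rows, 8 deg each
yaw=np.radians(5.38)
for st in (8,):
  th=np.radians(np.arange(0,97,st)); x=-180*np.cos(th); z=180*np.sin(th)
  for a,dx,dz in zip(np.degrees(th[1:]),np.diff(x),np.diff(z)): print(round(a),np.round([dx*np.cos(yaw),dx*np.sin(yaw),dz],1))
E
```

```text
3.825 [ 0.4662 -0.0737  0.0289] [-2.1142 -2.3237 -0.0028] [0.393  5.1283 0.9932] 0.03310981161870291 [ 0.3955 -0.0813  0.1608]
8 [ 1.7  0.2 25.1]
16 [ 5.2  0.5 24.6]
24 [ 8.6  0.8 23.6]
32 [11.7  1.1 22.2]
40 [14.7  1.4 20.3]
48 [17.4  1.6 18.1]
56 [19.7  1.9 15.5]
64 [21.7  2.  12.6]
72 [23.2  2.2  9.4]
80 [24.3  2.3  6.1]
88 [24.9  2.3  2.6]
96 [25.   2.4 -0.9]
```

View pics/w3.png

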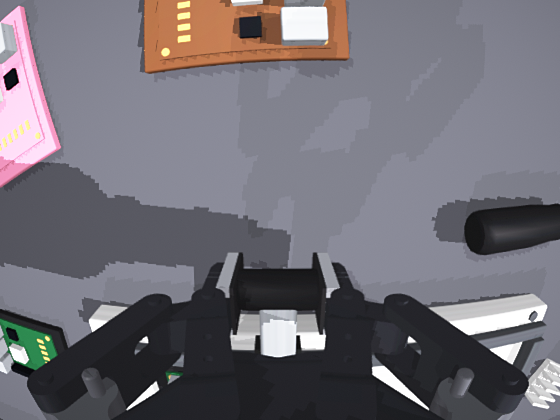

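The knob sits between the pads at about (278,290), with the fingers closed to 33 mm. Next I'll raise it along the arc.

Emit:
arm_command --increments '[{"x":1.5,"y":0.5,"z":25,"rx":0,"ry":0,"rz":0,"gripper":1},{"x":5,"y":0.5,"z":24.5,"rx":0,"ry":0,"rz":0,"gripper":1},{"x":8.5,"y":1,"z":23.5,"rx":0,"ry":0,"rz":0,"gripper":1},{"x":12,"y":1,"z":22,"rx":0,"ry":0,"rz":0,"gripper":1},{"x":0,"y":0,"z":0,"rx":0,"ry":0,"rz":0,"gripper":1}]'

```text
t: 4.5
eef_pos: [0.4927, -0.0712, 0.1241]
orientation: [-2.113, -2.325, -0.002]
wrist_force: [-1.1, 3.8, -2.1]
gripper_width: 0.0327
```

```bash
python3 snap.py scene s1
python3 - <<'E'
from h import *
p=cv2.imread("pics/s1.png"); cv2.imwrite("pics/s1c.png",cv2.resize(p[130:300,150:400],None,fx=3,fy=3))
E
```

```text
4.5 [ 0.4927 -0.0712  0.1241] [-2.1129 -2.3248 -0.0016] [-1.0525  3.7962 -2.1409] 0.03271890880512559 [1.2753 0.5611 0.7492]
```

View pics/s1c.png

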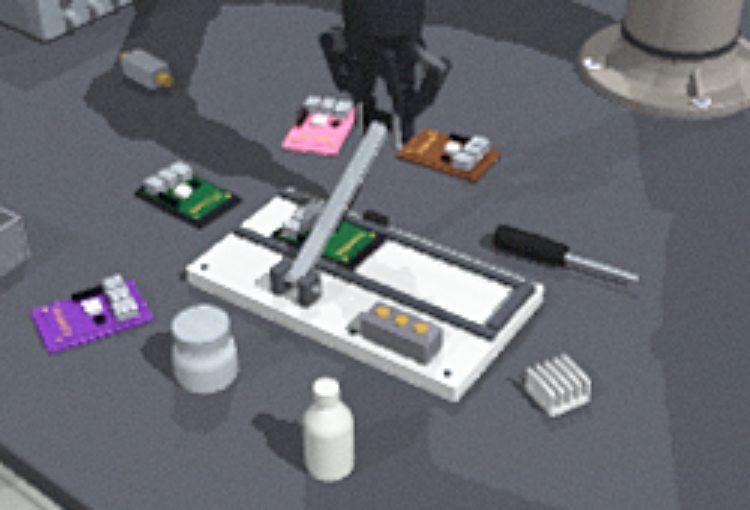

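The bar is in the grip and at about 32° (crop (340,200)), with forces around 2 N. I'll continue.

Emit:
arm_command --increments '[{"x":14.5,"y":1.5,"z":20.5,"rx":0,"ry":0,"rz":0,"gripper":1},{"x":17.5,"y":1.5,"z":18,"rx":0,"ry":0,"rz":0,"gripper":1},{"x":19.5,"y":2,"z":15.5,"rx":0,"ry":0,"rz":0,"gripper":1},{"x":22,"y":2,"z":12.5,"rx":0,"ry":0,"rz":0,"gripper":1},{"x":23,"y":2,"z":9.5,"rx":0,"ry":0,"rz":0,"gripper":1},{"x":24.5,"y":2.5,"z":6,"rx":0,"ry":0,"rz":0,"gripper":1},{"x":31,"y":3,"z":3,"rx":0,"ry":0,"rz":0,"gripper":1},{"x":0,"y":0,"z":0,"rx":0,"ry":0,"rz":0,"gripper":1}]'

```text
t: 5.55
eef_pos: [0.6445, -0.0572, 0.2068]
orientation: [-2.114, -2.322, 0.002]
wrist_force: [-1.9, 3.5, 0.1]
gripper_width: 0.033
```

```bash
python3 snap.py scene s2
python3 - <<'E'
from h import *
p=cv2.imread("pics/s2.png"); cv2.imwrite("pics/s2c.png",cv2.resize(p[100:300,150:400],None,fx=3,fy=3))
E
```

```text
5.55 [ 0.6445 -0.0572  0.2068] [-2.1143 -2.322   0.0018] [-1.8503  3.5477  0.0983] 0.03301344982830284 [1.2753 0.5611 0.7492]
```

View pics/s2c.png

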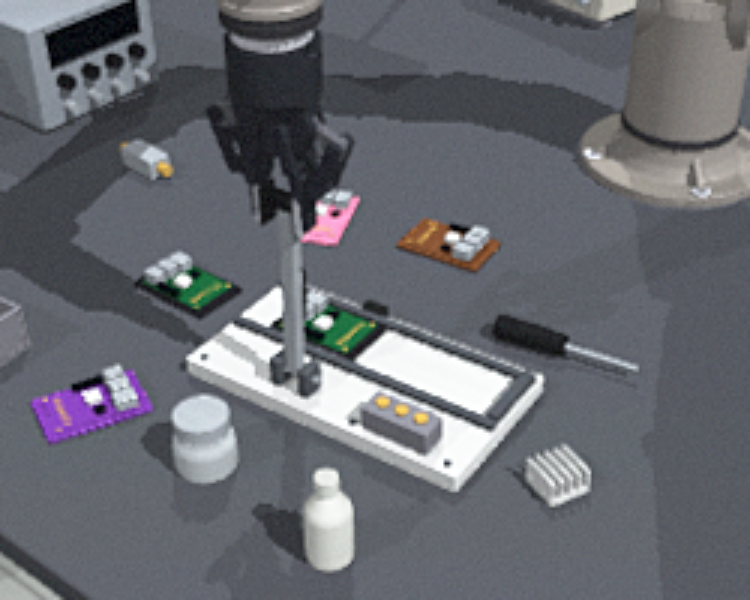

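Emit:
arm_command --increments '[{"x":3,"y":0.5,"z":0,"rx":0,"ry":0,"rz":0,"gripper":1},{"x":0,"y":0,"z":0,"rx":0,"ry":0,"rz":0,"gripper":1},{"x":0,"y":0,"z":0,"rx":0,"ry":0,"rz":0,"gripper":0},{"x":0,"y":0,"z":0,"rx":0,"ry":0,"rz":0,"gripper":0},{"x":0,"y":0,"z":0,"rx":0,"ry":0,"rz":0,"gripper":0},{"x":0,"y":0,"z":0,"rx":0,"ry":0,"rz":0,"gripper":0}]'

```text
t: 6.35
eef_pos: [0.6479, -0.0571, 0.2089]
orientation: [2.114, 2.322, 0.001]
wrist_force: [-0.2, -0.1, -0.5]
gripper_width: 0.0851
```

Emit:
arm_command --increments '[{"x":0,"y":0,"z":30,"rx":0,"ry":0,"rz":0,"gripper":0},{"x":0,"y":0,"z":40,"rx":0,"ry":0,"rz":0,"gripper":0},{"x":-40,"y":-20,"z":20,"rx":0,"ry":0,"rz":0,"gripper":0},{"x":-40,"y":-20,"z":10,"rx":0,"ry":0,"rz":0,"gripper":0},{"x":-10,"y":-20,"z":0,"rx":0,"ry":0,"rz":0,"gripper":0},{"x":0,"y":0,"z":0,"rx":0,"ry":0,"rz":0,"gripper":0}]'

```text
t: 7.1
eef_pos: [0.5572, -0.1187, 0.3088]
orientation: [2.118, 2.319, 0.001]
wrist_force: [1.6, -0.5, 0.4]
gripper_width: 0.0851
```

```bash
python3 snap.py scene s3;python3 snap.py wrist w4
python3 - <<'E'
from h import *
p=cv2.imread("pics/s3.png"); a=cv2.resize(p[100:300,180:350],None,fx=2.2,fy=2.2)
b=cv2.imread("pics/w4.png"); b=cv2.resize(b[:,100:500],None,fx=440/420,fy=440/420); cv2.imwrite("pics/s3c.png",np.hstack([a,b]));
E
```

```text
7.1 [ 0.5572 -0.1187  0.3088] [2.118  2.3191 0.001 ] [ 1.5718 -0.4624  0.3992] 0.0851241817359857 [1.2753 0.5611 0.7492]
7.15 [ 0.558  -0.117   0.3083] [2.1159 2.3219 0.0009] [ 1.2986  0.2228 -0.6439] 0.08537652307384919 [ 0.4873 -0.1243  0.4404]
```

View pics/s3c.png

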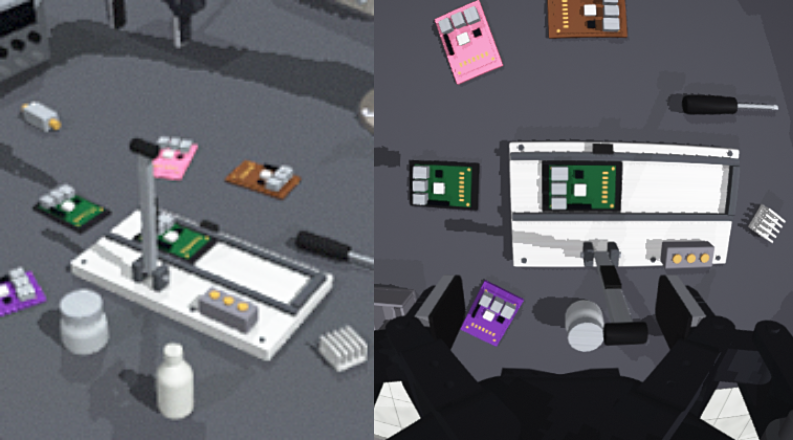

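The bar stands upright with the knob free (left half, (145,148)). The carrier is still in place (right half, 543–621 by 160–213). I'll measure its trailing edge and the bar angle.

Run:
```python
from workcell import manip
from h import *
print(manip.get_state()["joints"], manip.get_state()["eef_pos"])
z=np.load("pics/w4.npz"); c={k:z[k] for k in("camera_matrix","eye","attitude")}
p=z["p"]; cv2.imwrite("pics/w4c.png",cv2.resize(p[125:265,220:460],None,fx=3.3,fy=3.3,interpolation=cv2.INTER_CUBIC))
yaw=np.radians(5.38);ex=np.array([np.cos(yaw),np.sin(yaw),0]);ey=np.array([-np.sin(yaw),np.cos(yaw),0]);O=np.array([.5546,-.0208,0])
fw=lambda x,y,h:O+ex*x/1000+ey*y/1000+[0,0,h/1000]
pts=[fw(-55,-160,20),fw(-55,145,20),fw(-32,-119,26),fw(32,-119,26),fw(-32,-19,26)]
print("w4",project(c,pts,True))
cs=manip.get_calibration("scene")
for a in (85,90,95):
  t=np.radians(a); print(a,project(cs,[fw(85-180*np.cos(t),-45,38+180*np.sin(t)),fw(85,-45,38)]))
q=np.load("pics/s3.npz")["p"]; cv2.imwrite("pics/s3k.png",cv2.resize(q[150:240,220:280],None,fx=6,fy=6,interpolation=cv2.INTER_CUBIC))
```

```text
[-0.3485  0.2665  0.5491  1.76   -0.151   1.1571  1.911 ] [ 0.5584 -0.116   0.3081]
w4 [[228.8679 136.1153]
 [448.7465 142.5442]
 [260.3714 153.7769]
 [260.93   202.2117]
 [338.0888 154.3734]]
85 [[248.5525 164.2622]
 [248.5166 222.0114]]
90 [[244.8343 166.7162]
 [248.5166 222.0114]]
95 [[241.0706 169.6913]
 [248.5166 222.0114]]
```

View pics/w4c.png

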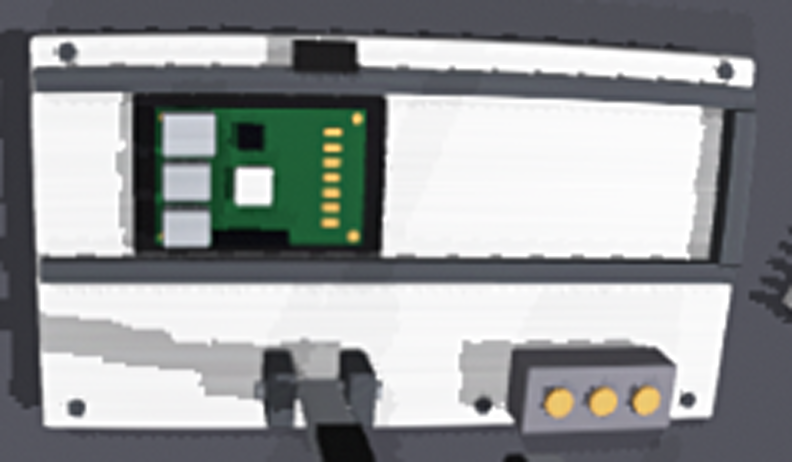

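View pics/s3k.png

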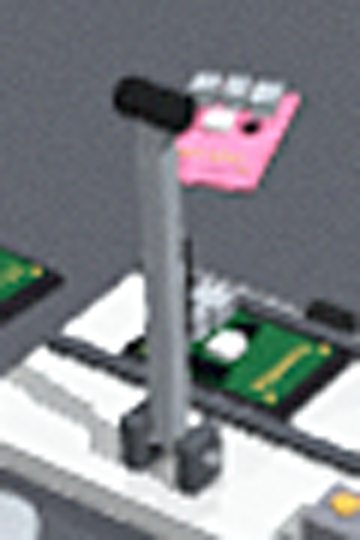

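The carrier's trailing edge is at fixture y ≈ -118 and the bar at about 90°. Next I'll turn the tool by -90°, shut it, and move behind the carrier.

Emit:
arm_command --increments '[{"x":0,"y":-10,"z":0,"rx":0,"ry":0,"rz":-10,"gripper":1},{"x":0,"y":-10,"z":0,"rx":0,"ry":0,"rz":-10,"gripper":1},{"x":1,"y":-10,"z":0,"rx":0,"ry":0,"rz":-10,"gripper":1},{"x":1,"y":-10,"z":0,"rx":0,"ry":0,"rz":-10,"gripper":1},{"x":1,"y":-3,"z":0,"rx":0,"ry":0,"rz":-10,"gripper":1},{"x":0,"y":0,"z":0,"rx":0,"ry":0,"rz":-10,"gripper":1},{"x":0,"y":0,"z":0,"rx":0,"ry":0,"rz":-10,"gripper":1},{"x":0,"y":0,"z":0,"rx":0,"ry":0,"rz":-10,"gripper":1}]'

```text
t: 8.2
eef_pos: [0.5618, -0.1583, 0.3077]
orientation: [3.113, 0.415, -0.001]
wrist_force: [0.6, -0.6, -0.0]
gripper_width: 0.0
```

Emit:
arm_command --increments '[{"x":0,"y":0,"z":0,"rx":0,"ry":0,"rz":-10,"gripper":1},{"x":0,"y":0,"z":-50,"rx":0,"ry":0,"rz":0,"gripper":1},{"x":0,"y":0,"z":-50,"rx":0,"ry":0,"rz":0,"gripper":1},{"x":0,"y":0,"z":-50,"rx":0,"ry":0,"rz":0,"gripper":1},{"x":0,"y":0,"z":-50,"rx":0,"ry":0,"rz":0,"gripper":1},{"x":0,"y":0,"z":0,"rx":0,"ry":0,"rz":0,"gripper":1}]'

```text
t: 8.95
eef_pos: [0.5587, -0.1578, 0.1045]
orientation: [-3.137, -0.15, 0.013]
wrist_force: [0.3, -0.1, 0.7]
gripper_width: -0.0001
```

```bash
python3 snap.py wrist w5; python3 -c "
from workcell import manip; print(manip.get_state()['joints'])"
```

```text
8.95 [ 0.5587 -0.1578  0.1045] [-3.1366 -0.1503  0.0127] [ 0.2779 -0.0628  0.6975] -8.449250821113022e-05 [ 0.5531 -0.088   0.2366]
[-0.35285488  0.59362008  0.71007629  1.9270496  -0.522415    0.81675845
  0.73817546]
```

View pics/w5.png

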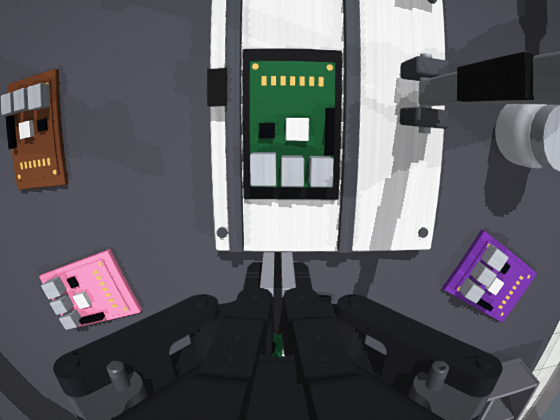

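The trailing carrier edge is at image row 198, and the closed fingers at (280,260) stand behind it, clear of the rails. I'll descend now and feel for the bed.

Emit:
arm_command --increments '[{"x":2,"y":-1,"z":-30,"rx":0,"ry":0,"rz":0,"gripper":1},{"x":0,"y":0,"z":-30,"rx":0,"ry":0,"rz":0,"gripper":1},{"x":0,"y":0,"z":-6,"rx":0,"ry":0,"rz":0,"gripper":1},{"x":0,"y":0,"z":0,"rx":0,"ry":0,"rz":0,"gripper":1}]'

```text
t: 9.5
eef_pos: [0.5638, -0.1611, 0.044]
orientation: [3.138, 0.148, 0.003]
wrist_force: [0.4, 0.1, 0.2]
gripper_width: -0.0002
```

Emit:
arm_command --increments '[{"x":0,"y":0,"z":-4,"rx":0,"ry":0,"rz":0,"gripper":1},{"x":0,"y":0,"z":0,"rx":0,"ry":0,"rz":0,"gripper":1}]'

```text
t: 9.75
eef_pos: [0.5629, -0.1609, 0.0391]
orientation: [3.138, 0.147, 0.002]
wrist_force: [0.5, -0.2, 0.2]
gripper_width: 0.0004
```

```bash
python3 snap.py wrist w6
```

```text
9.75 [ 0.5629 -0.1609  0.0391] [3.1381 0.1473 0.0018] [ 0.4528 -0.2437  0.1627] 0.0004352479003014692 [ 0.5563 -0.0909  0.1712]
```

View pics/w6.png

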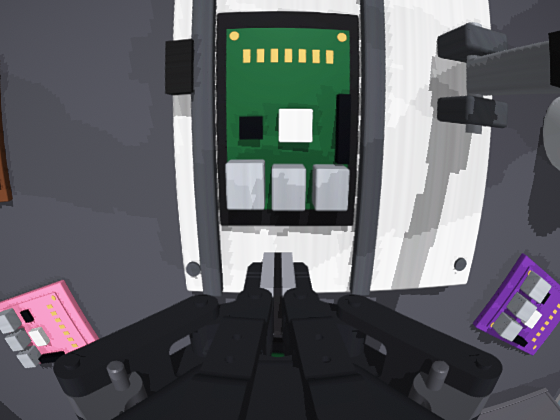

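Emit:
arm_command --increments '[{"x":0,"y":0,"z":-3,"rx":0,"ry":0,"rz":0,"gripper":1},{"x":0,"y":0,"z":0,"rx":0,"ry":0,"rz":0,"gripper":1}]'

```text
t: 10.05
eef_pos: [0.5623, -0.1608, 0.0352]
orientation: [-3.138, -0.147, 0.001]
wrist_force: [-0.0, 1.0, 0.2]
gripper_width: 0.0
```

Emit:
arm_command --increments '[{"x":0,"y":0,"z":-2.5,"rx":0,"ry":0,"rz":0,"gripper":1},{"x":0,"y":0,"z":0,"rx":0,"ry":0,"rz":0,"gripper":1}]'

```text
t: 10.3
eef_pos: [0.5623, -0.1609, 0.0327]
orientation: [-3.138, -0.147, 0.001]
wrist_force: [0.1, -0.3, 0.0]
gripper_width: 0.0001
```

```bash
python3 snap.py scene s4;  python3 snap.py wrist w7
python3 - <<'E'
from h import *
q=cv2.imread("pics/s4.png"); a=cv2.resize(q[150:250,190:300],None,fx=3.5,fy=3.5,interpolation=cv2.INTER_CUBIC)
q=cv2.imread("pics/w7.png"); b=cv2.resize(q[190:310,210:360],None,fx=2.8,fy=2.8,interpolation=cv2.INTER_CUBIC)
cv2.imwrite("pics/c7.png",np.hstack([a[:336],b[:336]]))
E
```

```text
10.3 [ 0.5623 -0.1609  0.0327] [-3.1381 -0.1472  0.0007] [ 0.1228 -0.2811  0.0226] 0.00012608835772868907 [1.2753 0.5611 0.7492]
10.35 [ 0.5623 -0.1609  0.0328] [-3.1381 -0.1471  0.0005] [ 0.3541 -0.1181  0.0454] -0.00015111315110111177 [ 0.5559 -0.0909  0.1648]
```

View pics/c7.png

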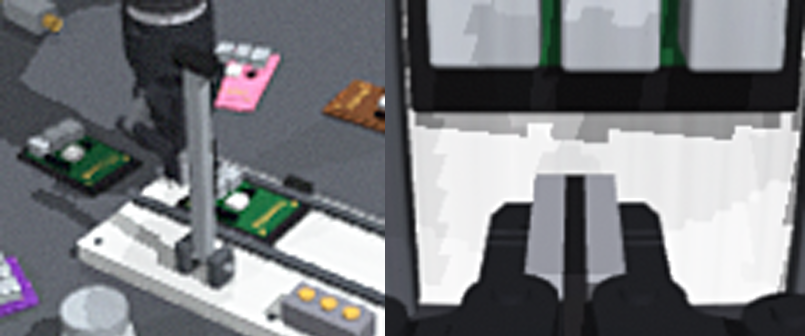

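Emit:
arm_command --increments '[{"x":-0.5,"y":5,"z":0,"rx":0,"ry":0,"rz":0,"gripper":1},{"x":-0.5,"y":4,"z":0,"rx":0,"ry":0,"rz":0,"gripper":1},{"x":-0.3,"y":3,"z":0,"rx":0,"ry":0,"rz":0,"gripper":1},{"x":-0.3,"y":3,"z":0,"rx":0,"ry":0,"rz":0,"gripper":1},{"x":-0.5,"y":5,"z":0,"rx":0,"ry":0,"rz":0,"gripper":1},{"x":0,"y":0,"z":0,"rx":0,"ry":0,"rz":0,"gripper":1}]'

```text
t: 11.15
eef_pos: [0.5604, -0.1402, 0.0329]
orientation: [-3.138, -0.148, 0.0]
wrist_force: [0.1, 0.1, -0.2]
gripper_width: -0.0
```

```bash
python3 snap.py wrist w8
```

```text
11.15 [ 0.5604 -0.1402  0.0329] [-3.1376 -0.1481  0.0002] [ 0.135   0.0889 -0.2265] -3.9462105633825115e-05 [ 0.5538 -0.0703  0.165 ]
```

View pics/w8.png

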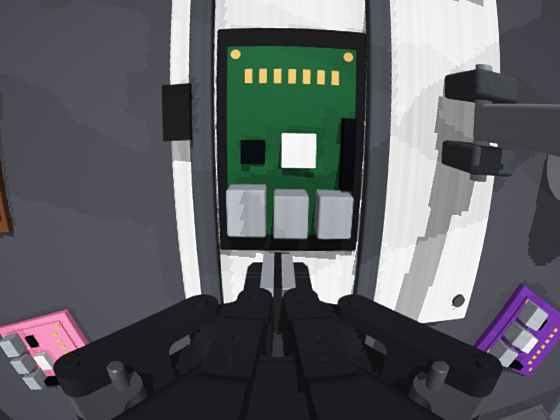

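The finger faces at (280,250) are now level with the carrier's end edge, and the contact is clear of the connectors. I'll push on.

Emit:
arm_command --increments '[{"x":-0.5,"y":5,"z":0,"rx":0,"ry":0,"rz":0,"gripper":1},{"x":-0.5,"y":5,"z":0,"rx":0,"ry":0,"rz":0,"gripper":1},{"x":-0.5,"y":6,"z":0,"rx":0,"ry":0,"rz":0,"gripper":1},{"x":-0.5,"y":6,"z":0,"rx":0,"ry":0,"rz":0,"gripper":1},{"x":-0.5,"y":6,"z":0,"rx":0,"ry":0,"rz":0,"gripper":1}]'

```text
t: 11.82
eef_pos: [0.5579, -0.1125, 0.033]
orientation: [3.138, 0.147, 0.0]
wrist_force: [1.1, -1.8, 0.0]
gripper_width: -0.0
```

```bash
python3 snap.py wrist w9
```

```text
11.825 [ 0.5579 -0.1125  0.033 ] [3.1381 0.1473 0.0002] [ 1.052  -1.7625  0.036 ] -2.593077730939234e-05 [ 0.5513 -0.0425  0.165 ]
```

View pics/w9.png

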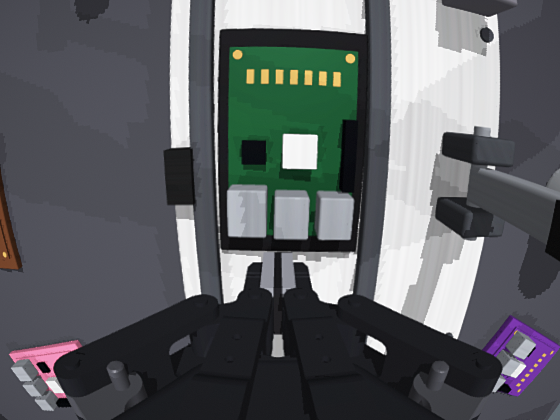

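```bash
cat >> h.py <<'E'
yaw=np.radians(5.38);ex=np.array([np.cos(yaw),np.sin(yaw),0]);ey=np.array([-np.sin(yaw),np.cos(yaw),0]);O=np.array([.5546,-.0208,0])
def F(P): P=np.atleast_2d(P)-O; return 1000*np.stack([P@ex,P@ey,P[:,2]],1)
def load(f): z=np.load(f"pics/{f}.npz"); return {k:z[k] for k in("camera_matrix","eye","attitude")}
E
python3 - <<'E'
from h import *
c=load("w9"); print("tcp",F([.5579,-.1125,.033]))
for uv in [(222,249),(354,251),(220,31),(366,35)]: print(uv,F(onplane(c,uv,.026,True)))
E
```

```text
tcp [[ -5.3124 -91.6054  33.    ]]
(222, 249) [[-31.2596 -80.59    26.    ]]
(354, 251) [[ 30.9645 -81.7416  26.    ]]
(220, 31) [[-29.8074  17.7578  26.    ]]
(366, 35) [[32.8124 17.0701 26.    ]]
```

Emit:
arm_command --increments '[{"x":-0.9,"y":9,"z":0,"rx":0,"ry":0,"rz":0,"gripper":1},{"x":-0.9,"y":9,"z":0,"rx":0,"ry":0,"rz":0,"gripper":1},{"x":-0.8,"y":9,"z":0,"rx":0,"ry":0,"rz":0,"gripper":1},{"x":-0.8,"y":9,"z":0,"rx":0,"ry":0,"rz":0,"gripper":1},{"x":-0.8,"y":9,"z":0,"rx":0,"ry":0,"rz":0,"gripper":1},{"x":-0.8,"y":9,"z":0,"rx":0,"ry":0,"rz":0,"gripper":1}]'

```text
t: 12.62
eef_pos: [0.5528, -0.0583, 0.0329]
orientation: [3.138, 0.147, -0.0]
wrist_force: [-0.1, -1.3, 0.8]
gripper_width: -0.0
```

Emit:
arm_command --increments '[{"x":-0.9,"y":9,"z":0,"rx":0,"ry":0,"rz":0,"gripper":1},{"x":-0.9,"y":9,"z":0,"rx":0,"ry":0,"rz":0,"gripper":1},{"x":-0.8,"y":9,"z":0,"rx":0,"ry":0,"rz":0,"gripper":1},{"x":-0.8,"y":9,"z":0,"rx":0,"ry":0,"rz":0,"gripper":1},{"x":-0.5,"y":5,"z":0,"rx":0,"ry":0,"rz":0,"gripper":1},{"x":-0.4,"y":4,"z":0,"rx":0,"ry":0,"rz":0,"gripper":1},{"x":0,"y":0,"z":0,"rx":0,"ry":0,"rz":0,"gripper":1}]'

```text
t: 13.5
eef_pos: [0.5484, -0.0133, 0.0328]
orientation: [-3.138, -0.148, 0.001]
wrist_force: [-0.9, -0.4, -0.4]
gripper_width: -0.0001
```

```bash
python3 snap.py wrist w10; python3 -c "
from h import *;from workcell import manip
print(F(manip.get_state()['eef_pos']))"
```

```text
13.5 [ 0.5484 -0.0133  0.0328] [-3.1376 -0.1478  0.0005] [-0.901  -0.4308 -0.3679] -6.294080861087046e-05 [0.5419 0.0566 0.1649]
[[-5.4633  7.8343 32.8426]]
```

View pics/w10.png

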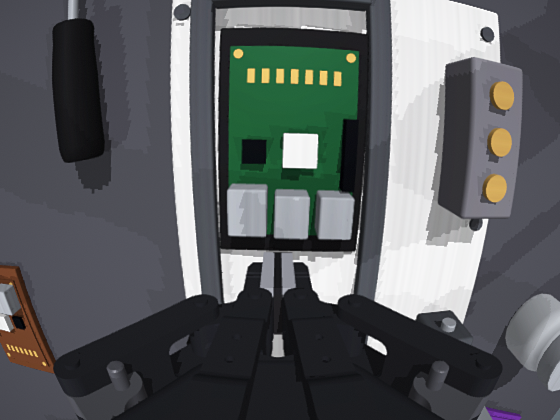

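About 11 mm of gap remains ahead of the carrier (stop at row 8, carrier edge at row 30). I'll cover it in small steps and watch the force.

Emit:
arm_command --increments '[{"x":-0.4,"y":4,"z":0,"rx":0,"ry":0,"rz":0,"gripper":1},{"x":-0.3,"y":3,"z":0,"rx":0,"ry":0,"rz":0,"gripper":1},{"x":-0.2,"y":2,"z":0,"rx":0,"ry":0,"rz":0,"gripper":1},{"x":-0.1,"y":1,"z":0,"rx":0,"ry":0,"rz":0,"gripper":1}]'

```text
t: 14.05
eef_pos: [0.5476, -0.0038, 0.0329]
orientation: [-3.138, -0.147, -0.0]
wrist_force: [0.9, -1.1, -0.0]
gripper_width: -0.0
```

Emit:
arm_command --increments '[{"x":-0.1,"y":1,"z":0,"rx":0,"ry":0,"rz":0,"gripper":1},{"x":0,"y":0,"z":0,"rx":0,"ry":0,"rz":0,"gripper":1}]'

```text
t: 14.3
eef_pos: [0.5474, -0.0028, 0.0329]
orientation: [-3.138, -0.147, 0.0]
wrist_force: [-0.3, 0.0, 0.5]
gripper_width: 0.0003
```

Emit:
arm_command --increments '[{"x":-0.1,"y":1,"z":0,"rx":0,"ry":0,"rz":0,"gripper":1},{"x":0,"y":0,"z":0,"rx":0,"ry":0,"rz":0,"gripper":1}]'

```text
t: 14.55
eef_pos: [0.5475, -0.0021, 0.033]
orientation: [3.138, 0.147, 0.001]
wrist_force: [0.2, -1.6, -0.9]
gripper_width: -0.0
```

Emit:
arm_command --increments '[{"x":-0.1,"y":1,"z":0,"rx":0,"ry":0,"rz":0,"gripper":1},{"x":0,"y":0,"z":0,"rx":0,"ry":0,"rz":0,"gripper":1}]'

```text
t: 14.8
eef_pos: [0.5477, -0.0019, 0.0331]
orientation: [3.137, 0.146, 0.002]
wrist_force: [1.6, -5.1, -1.0]
gripper_width: 0.0002
```

```bash
python3 snap.py wrist w11; python3 -c "
from h import *;from workcell import manip
print(F(manip.get_state()['eef_pos']))
q=cv2.imread('pics/w11.png');cv2.imwrite('pics/w11c.png',cv2.resize(q[0:80,190:410],None,fx=3.5,fy=3.5,interpolation=cv2.INTER_CUBIC))"
```

```text
14.8 [ 0.5477 -0.0019  0.0331] [3.1369 0.1459 0.0018] [ 1.6017 -5.0553 -1.0274] 0.00022770906119563145 [0.5411 0.0683 0.165 ]
[[-5.1117 19.5237 33.0964]]
```

View pics/w11c.png

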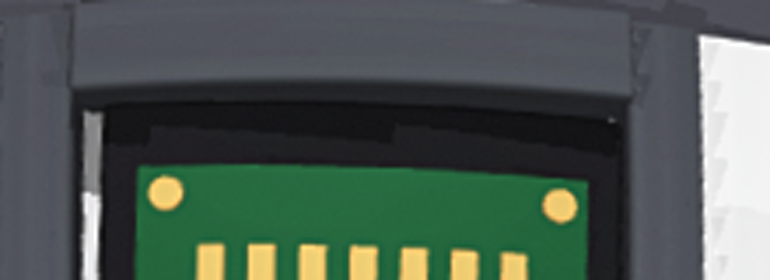

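The carrier's front edge meets the stop with no visible gap, the force has risen to 5 N, and the TCP is at fixture y 19.5 as predicted. I'll give it a slight extra press, back off and rise.

Emit:
arm_command --increments '[{"x":-0.1,"y":1,"z":0,"rx":0,"ry":0,"rz":0,"gripper":1},{"x":0,"y":0,"z":0,"rx":0,"ry":0,"rz":0,"gripper":1}]'

```text
t: 15.1
eef_pos: [0.5479, -0.0017, 0.0333]
orientation: [3.136, 0.145, 0.003]
wrist_force: [1.7, -6.6, -2.3]
gripper_width: 0.0001
```

Emit:
arm_command --increments '[{"x":0.2,"y":-3,"z":0,"rx":0,"ry":0,"rz":0,"gripper":1},{"x":0.5,"y":-5,"z":0,"rx":0,"ry":0,"rz":0,"gripper":1},{"x":0.5,"y":-7,"z":0,"rx":0,"ry":0,"rz":0,"gripper":1},{"x":0,"y":0,"z":0,"rx":0,"ry":0,"rz":0,"gripper":1},{"x":0,"y":0,"z":30,"rx":0,"ry":0,"rz":0,"gripper":1},{"x":0,"y":0,"z":50,"rx":0,"ry":0,"rz":0,"gripper":1},{"x":0,"y":0,"z":60,"rx":0,"ry":0,"rz":0,"gripper":1},{"x":0,"y":0,"z":60,"rx":0,"ry":0,"rz":0,"gripper":1}]'

```text
t: 16.1
eef_pos: [0.5479, -0.0147, 0.2346]
orientation: [-3.138, -0.147, 0.001]
wrist_force: [0.4, 0.9, -0.6]
gripper_width: -0.0004
```

Emit:
arm_command --increments '[{"x":0,"y":0,"z":60,"rx":0,"ry":0,"rz":0,"gripper":1},{"x":0,"y":0,"z":10,"rx":0,"ry":0,"rz":10,"gripper":0},{"x":0,"y":0,"z":0,"rx":0,"ry":0,"rz":10,"gripper":0},{"x":0,"y":0,"z":0,"rx":0,"ry":0,"rz":10,"gripper":0},{"x":0,"y":0,"z":0,"rx":0,"ry":0,"rz":10,"gripper":0},{"x":0,"y":0,"z":0,"rx":0,"ry":0,"rz":10,"gripper":0},{"x":0,"y":0,"z":0,"rx":0,"ry":0,"rz":10,"gripper":0},{"x":0,"y":0,"z":0,"rx":0,"ry":0,"rz":10,"gripper":0}]'

```text
t: 17.1
eef_pos: [0.548, -0.0148, 0.3028]
orientation: [-2.48, -1.927, 0.0]
wrist_force: [-0.7, 0.4, 0.4]
gripper_width: 0.0854
```

Emit:
arm_command --increments '[{"x":0,"y":0,"z":0,"rx":0,"ry":0,"rz":10,"gripper":0},{"x":0,"y":0,"z":0,"rx":0,"ry":0,"rz":10,"gripper":0},{"x":0,"y":0,"z":0,"rx":0,"ry":0,"rz":0,"gripper":0}]'

```text
t: 17.48
eef_pos: [0.5481, -0.0149, 0.3029]
orientation: [-2.117, -2.321, -0.0]
wrist_force: [0.1, 0.2, -0.5]
gripper_width: 0.0852
```

```bash
python3 snap.py wrist w12;python3 snap.py scene s5
python3 - <<'E'
from h import *
q=cv2.imread('pics/w12.png');cv2.imwrite('pics/w12b.png',q)
q=cv2.imread("pics/s5.png"); cv2.imwrite("pics/s5k.png",cv2.resize(q[130:290,190:350],None,fx=3.7,fy=3.7,interpolation=cv2.INTER_CUBIC))
E
```

```text
17.475 [ 0.5481 -0.0149  0.3029] [-2.1165 -2.3209 -0.0002] [ 0.0564  0.241  -0.4978] 0.085211136993956 [ 0.4775 -0.0222  0.4349]
17.525 [ 0.5481 -0.0149  0.3029] [-2.1189 -2.3188 -0.    ] [-0.3676 -0.9017 -0.5957] 0.08530624329395338 [1.2753 0.5611 0.7492]
```

View pics/w12.png

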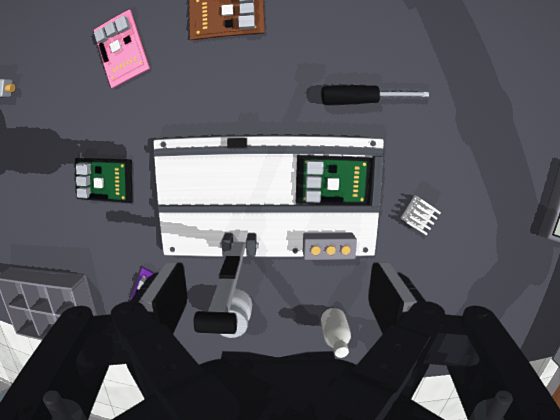

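View pics/s5k.png

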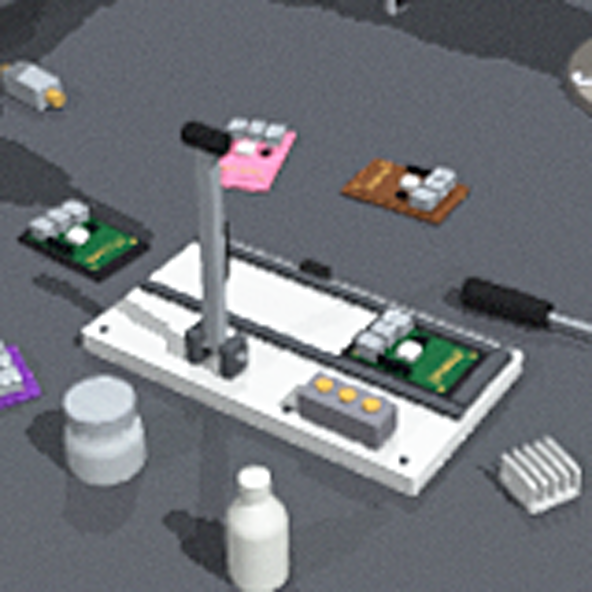

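The carrier is now at the +y end (wrist view 297–372 by 155–205), the bar is still upright, and the bystanders have not moved. Next I'll go over the knob.

Emit:
arm_command --increments '[{"x":33,"y":-14,"z":0,"rx":0,"ry":0,"rz":0.3,"gripper":0},{"x":33,"y":-14,"z":0,"rx":0,"ry":0,"rz":0,"gripper":0},{"x":32,"y":-14,"z":0,"rx":0,"ry":0,"rz":0,"gripper":0},{"x":0,"y":0,"z":0,"rx":0,"ry":0,"rz":0,"gripper":0},{"x":0,"y":0,"z":-40,"rx":0,"ry":0,"rz":0,"gripper":0},{"x":0,"y":0,"z":0,"rx":0,"ry":0,"rz":0,"gripper":0}]'

```text
t: 18.32
eef_pos: [0.6439, -0.0558, 0.2602]
orientation: [-2.107, -2.324, 0.006]
wrist_force: [0.0, 0.1, 0.4]
gripper_width: 0.0854
```

```bash
python3 snap.py wrist w13
```

```text
18.325 [ 0.6439 -0.0558  0.2602] [-2.1065 -2.3239  0.0062] [0.0079 0.1265 0.4093] 0.08543686662557812 [ 0.5741 -0.0635  0.3927]
```

View pics/w13.png

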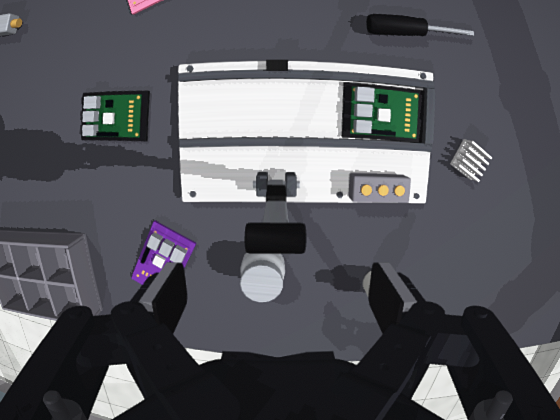

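Run:
```python
from h import *
c=load("w13")
for uv,h in [((245,238),.22),((305,238),.22),((275,222),.22),((275,253),.218)]: P=onplane(c,uv,h,True); print(P,F(P))
for uv in [(343,85),(345,136),(424,88),(424,140),(432,90)]: print("carr",F(onplane(c,uv,.026,True)))
```

```text
[[ 0.6406 -0.0755  0.22  ]] [[ 80.5205 -62.5219 220.    ]]
[[ 0.6372 -0.0416  0.22  ]] [[ 80.3355 -28.414  220.    ]]
[[ 0.6294 -0.0594  0.22  ]] [[ 70.8503 -45.4802 220.    ]]
[[ 0.649  -0.0576  0.218 ]] [[ 90.5009 -45.4463 218.    ]]
carr [[-27.6738  28.8679  26.    ]]
carr [[30.695  32.3045 26.    ]]
carr [[-32.8255 129.0115  26.    ]]
carr [[ 30.1153 131.4961  26.    ]]
carr [[-31.6456 140.0089  26.    ]]
```

Emit:
arm_command --increments '[{"x":1,"y":-1,"z":-25,"rx":0,"ry":0,"rz":0,"gripper":0},{"x":1,"y":0,"z":-25,"rx":0,"ry":0,"rz":0,"gripper":0},{"x":0,"y":0,"z":0,"rx":0,"ry":0,"rz":0,"gripper":0}]'

```text
t: 18.75
eef_pos: [0.6477, -0.0573, 0.213]
orientation: [-2.108, -2.327, 0.001]
wrist_force: [-0.4, 0.4, 0.5]
gripper_width: 0.0853
```

Emit:
arm_command --increments '[{"x":-5,"y":0,"z":-4,"rx":0,"ry":0,"rz":0,"gripper":0},{"x":0,"y":0,"z":0,"rx":0,"ry":0,"rz":0,"gripper":0.4},{"x":0,"y":0,"z":0,"rx":0,"ry":0,"rz":0,"gripper":1},{"x":0,"y":0,"z":0,"rx":0,"ry":0,"rz":0,"gripper":1},{"x":0,"y":0,"z":0,"rx":0,"ry":0,"rz":0,"gripper":1},{"x":0,"y":0,"z":0,"rx":0,"ry":0,"rz":0,"gripper":1}]'

```text
t: 19.5
eef_pos: [0.6439, -0.0571, 0.2098]
orientation: [2.108, 2.329, 0.003]
wrist_force: [-1.0, 2.1, 5.4]
gripper_width: 0.0328
```

```bash
python3 snap.py wrist w14;  python3 - <<'E'
import numpy as np
yaw=np.radians(5.38)
th=np.radians([89]+list(range(80,-1,-8))); x=-180*np.cos(th); z=180*np.sin(th)
for a,dx,dz in zip(np.degrees(th[1:]),np.diff(x),np.diff(z)): print(round(a),np.round([dx*np.cos(yaw),dx*np.sin(yaw),dz],1))
E
```

```text
19.5 [ 0.6439 -0.0571  0.2098] [2.1084 2.329  0.0025] [-1.0301  2.0862  5.4318] 0.03282511816106002 [ 0.5732 -0.0651  0.3417]
80 [-28.   -2.6  -2.7]
72 [-24.3  -2.3  -6.1]
64 [-23.2  -2.2  -9.4]
56 [-21.7  -2.  -12.6]
48 [-19.7  -1.9 -15.5]
40 [-17.4  -1.6 -18.1]
32 [-14.7  -1.4 -20.3]
24 [-11.7  -1.1 -22.2]
16 [ -8.6  -0.8 -23.6]
8 [ -5.2  -0.5 -24.6]
0 [ -1.7  -0.2 -25.1]
```

View pics/w14.png

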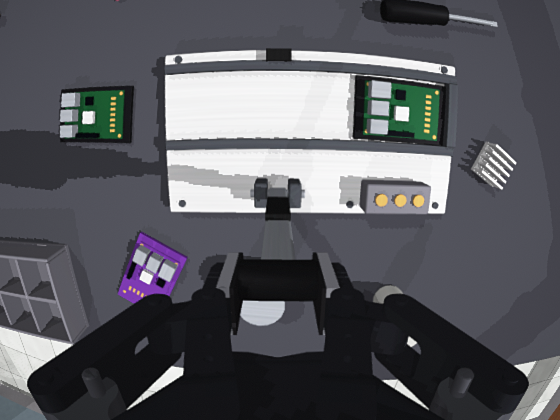

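Emit:
arm_command --increments '[{"x":-28,"y":-2.5,"z":-2.5,"rx":0,"ry":0,"rz":0,"gripper":1},{"x":-24.5,"y":-2.5,"z":-6,"rx":0,"ry":0,"rz":0,"gripper":1},{"x":-23,"y":-2,"z":-9.5,"rx":0,"ry":0,"rz":0,"gripper":1},{"x":-21.5,"y":-2,"z":-12.5,"rx":0,"ry":0,"rz":0,"gripper":1},{"x":-20,"y":-2,"z":-15.5,"rx":0,"ry":0,"rz":0,"gripper":1},{"x":-17.5,"y":-1.5,"z":-18,"rx":0,"ry":0,"rz":0,"gripper":1},{"x":0,"y":0,"z":0,"rx":0,"ry":0,"rz":0,"gripper":1}]'

```text
t: 20.42
eef_pos: [0.5079, -0.0698, 0.1445]
orientation: [-2.108, -2.327, 0.0]
wrist_force: [-2.9, 3.1, 2.3]
gripper_width: 0.0328
```

Emit:
arm_command --increments '[{"x":-14.5,"y":-1.5,"z":-20,"rx":0,"ry":0,"rz":0,"gripper":1},{"x":-11.5,"y":-1,"z":-22,"rx":0,"ry":0,"rz":0,"gripper":1},{"x":-8.5,"y":-1,"z":-23.5,"rx":0,"ry":0,"rz":0,"gripper":1},{"x":-5,"y":-0.5,"z":-24.5,"rx":0,"ry":0,"rz":0,"gripper":1},{"x":-1.5,"y":0,"z":-20,"rx":0,"ry":0,"rz":0,"gripper":1},{"x":0,"y":0,"z":0,"rx":0,"ry":0,"rz":0,"gripper":1}]'

```text
t: 21.18
eef_pos: [0.4668, -0.0736, 0.034]
orientation: [-2.105, -2.327, 0.003]
wrist_force: [-5.1, 5.5, 0.9]
gripper_width: 0.0329
```

```bash
python3 snap.py scene s6
python3 - <<'E'
from h import *
q=cv2.imread("pics/s6.png"); cv2.imwrite("pics/s6k.png",cv2.resize(q[130:290,190:350],None,fx=3.7,fy=3.7,interpolation=cv2.INTER_CUBIC))
E
```

```text
21.175 [ 0.4668 -0.0736  0.034 ] [-2.1052 -2.3265  0.0031] [-5.0706  5.4857  0.8696] 0.03292923296488339 [1.2753 0.5611 0.7492]
```

View pics/s6k.png

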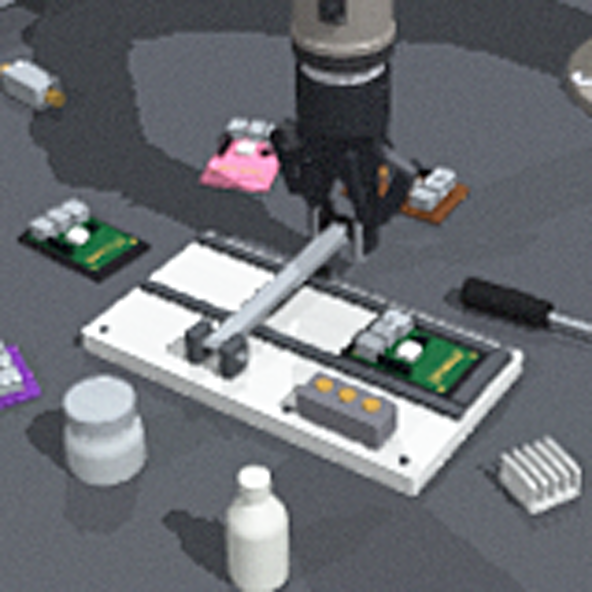

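The bar is almost down, with about 4 mm left. I'll lower it in small steps until it seats.

Emit:
arm_command --increments '[{"x":1,"y":0,"z":-3,"rx":0,"ry":0,"rz":0,"gripper":1},{"x":0,"y":0,"z":0,"rx":0,"ry":0,"rz":0,"gripper":1}]'

```text
t: 21.48
eef_pos: [0.4668, -0.0736, 0.0319]
orientation: [-2.104, -2.326, 0.004]
wrist_force: [-7.4, 4.0, 0.1]
gripper_width: 0.033
```

Emit:
arm_command --increments '[{"x":0,"y":0,"z":-2,"rx":0,"ry":0,"rz":0,"gripper":1},{"x":0,"y":0,"z":0,"rx":0,"ry":0,"rz":0,"gripper":1}]'

```text
t: 21.72
eef_pos: [0.4668, -0.0736, 0.03]
orientation: [-2.105, -2.326, 0.003]
wrist_force: [-7.5, 2.8, -0.1]
gripper_width: 0.0327
```

Emit:
arm_command --increments '[{"x":0,"y":0,"z":-1.5,"rx":0,"ry":0,"rz":0,"gripper":1},{"x":0,"y":0,"z":0,"rx":0,"ry":0,"rz":0,"gripper":1}]'

```text
t: 21.98
eef_pos: [0.4668, -0.0736, 0.0285]
orientation: [-2.105, -2.325, 0.003]
wrist_force: [-7.1, 3.7, 1.4]
gripper_width: 0.0326
```

Emit:
arm_command --increments '[{"x":0,"y":0,"z":-1.5,"rx":0,"ry":0,"rz":0,"gripper":1},{"x":0,"y":0,"z":0,"rx":0,"ry":0,"rz":0,"gripper":1}]'

```text
t: 22.22
eef_pos: [0.4668, -0.0736, 0.0279]
orientation: [-2.105, -2.325, 0.002]
wrist_force: [-10.6, 5.2, 15.1]
gripper_width: 0.0332
```

Emit:
arm_command --increments '[{"x":0,"y":0,"z":-1.5,"rx":0,"ry":0,"rz":0,"gripper":1},{"x":0,"y":0,"z":0,"rx":0,"ry":0,"rz":0,"gripper":1}]'

```text
t: 22.48
eef_pos: [0.467, -0.0736, 0.0272]
orientation: [-2.106, -2.324, 0.0]
wrist_force: [-14.0, 6.4, 30.5]
gripper_width: 0.0331
```

```bash
python3 snap.py wrist w15
```

```text
22.475 [ 0.467  -0.0736  0.0272] [-2.1058 -2.3237  0.0003] [-14.033    6.3523  30.4669] 0.03313229893795287 [ 0.397  -0.0818  0.1596]
```

View pics/w15.png

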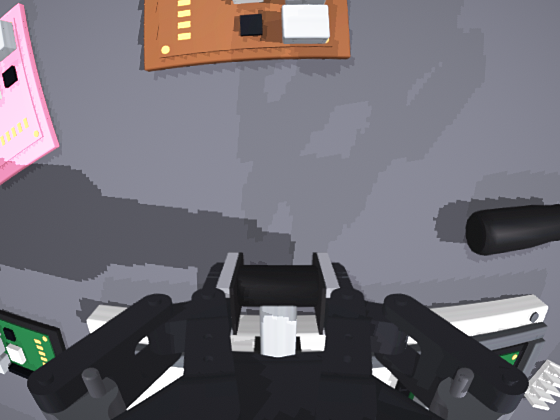

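The vertical force rose to 30 N, so the bar is seated on its rest. I'll ease off, release and rise.

Emit:
arm_command --increments '[{"x":0,"y":0,"z":1.5,"rx":0,"ry":0,"rz":0,"gripper":1},{"x":0,"y":0,"z":0,"rx":0,"ry":0,"rz":0,"gripper":0},{"x":0,"y":0,"z":0,"rx":0,"ry":0,"rz":0,"gripper":0},{"x":0,"y":0,"z":0,"rx":0,"ry":0,"rz":0,"gripper":0},{"x":0,"y":0,"z":0,"rx":0,"ry":0,"rz":0,"gripper":0}]'

```text
t: 23.15
eef_pos: [0.4691, -0.0746, 0.027]
orientation: [2.109, 2.328, -0.0]
wrist_force: [-0.1, 0.2, -0.7]
gripper_width: 0.0855
```

Emit:
arm_command --increments '[{"x":0,"y":0,"z":20,"rx":0,"ry":0,"rz":0,"gripper":0},{"x":0,"y":0,"z":50,"rx":0,"ry":0,"rz":0,"gripper":0},{"x":0,"y":0,"z":60,"rx":0,"ry":0,"rz":0,"gripper":0},{"x":0,"y":0,"z":60,"rx":0,"ry":0,"rz":0,"gripper":0},{"x":20,"y":40,"z":60,"rx":0,"ry":0,"rz":0,"gripper":0},{"x":20,"y":40,"z":20,"rx":0,"ry":0,"rz":0,"gripper":0},{"x":0,"y":0,"z":0,"rx":0,"ry":0,"rz":0,"gripper":0},{"x":0,"y":0,"z":0,"rx":0,"ry":0,"rz":0,"gripper":0}]'

```text
t: 24.15
eef_pos: [0.5049, -0.0016, 0.2865]
orientation: [-2.109, -2.328, 0.002]
wrist_force: [-0.3, -0.7, 0.0]
gripper_width: 0.0853
```

```bash
python3 snap.py wrist w16;python3 snap.py scene s7; python3 snap.py top t7
python3 - <<'E'
from h import *
q=cv2.imread("pics/w16.png"); cv2.imwrite("pics/w16c.png",cv2.resize(q[140:300,130:400],None,fx=2.9,fy=2.9,interpolation=cv2.INTER_CUBIC))
a=cv2.imread("pics/s7.png")[130:290,150:390]; b=cv2.imread("pics/t7.png")[120:290,200:420]
cv2.imwrite("pics/st.png",np.hstack([cv2.resize(a,(400,267)),cv2.resize(b,(400,267))]))
E
```

```text
24.15 [ 0.5049 -0.0016  0.2865] [-2.1088 -2.328   0.002 ] [-0.3306 -0.7238  0.0323] 0.08527405251782413 [ 0.4345 -0.0092  0.4186]
24.2 [ 0.5046 -0.0021  0.2863] [-2.11   -2.3265  0.0026] [-0.764   0.1924  0.727 ] 0.08515881336749026 [1.2753 0.5611 0.7492]
24.25 [ 0.5046 -0.0023  0.2862] [-2.1106 -2.3258  0.0027] [ 0.434  -0.1354 -0.405 ] 0.08532711156225906 [0.2218 0.017  1.7362]
```

View pics/w16c.png

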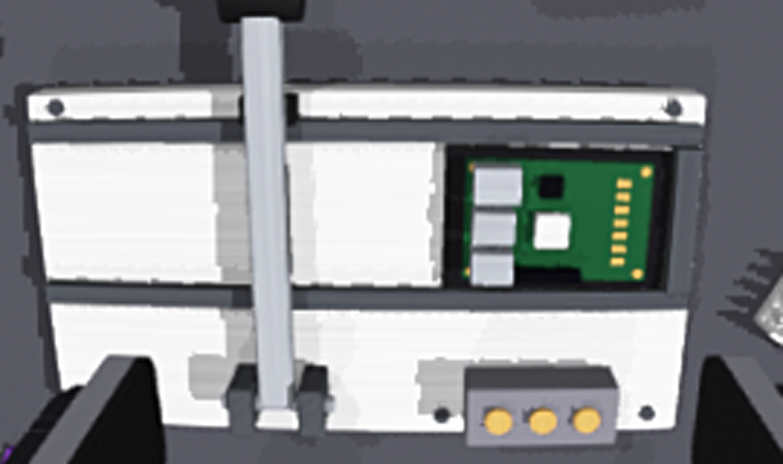

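View pics/st.png

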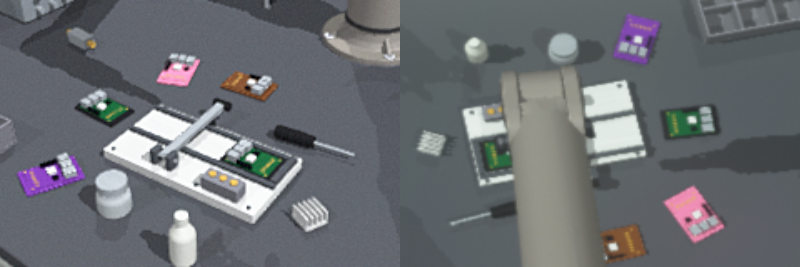

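Run:
```python
from h import *
from workcell import manip
c=load("w16"); d=np.load("pics/w16.npz")["d"]; f=R.from_rotvec(c["attitude"]).apply([0,0,-1])
print("carrier -y edge", [F(onplane(c,(130+x/2.9,140+y/2.9),.026,True))[0] for x,y in((445,148),(446,285))], "+y",[F(onplane(c,(130+x/2.9,140+y/2.9),.026,True))[0] for x,y in ((674,160),(666,287))])
# knob/bar top heights, now and in w1 at start
for n in("w1","w16"):
    cc=load(n); dd=np.load(f"pics/{n}.npz")["d"]
    for xf in(-95,-60,0,50):
        P=O+ex*xf/1000-ey*.045+[0,0,.047 if xf==-95 else .044]; u,v=np.round(project(cc,P,True)[0]).astype(int)
        r=ray(cc,(u,v),True)[0]; ff=R.from_rotvec(cc["attitude"]).apply([0,0,-1]); print(n,xf,(u,v),F(cc["eye"]+r*dd[v,u]/(r@ff))[0])
a=np.load("pics/scene0.npz")["p"].astype(int);b=np.load("pics/s7.npz")["p"].astype(int)
D=(abs(a-b).max(2)>60)[150:300,150:370]; n,l,s,_=cv2.connectedComponentsWithStats(D.astype(np.uint8)); print([list(x+np.array([150,150,0,0,0])) for x in s[1:] if x[4]>8])
```

```text
carrier -y edge [array([-30.6015,  29.9954,  26.    ]), array([31.7601, 31.1214, 26.    ])] +y [array([-26.4154, 130.37  ,  26.    ]), array([ 32.9231, 131.4999,  26.    ])]
w1 -95 (np.int64(240), np.int64(159)) [-95.5669 -45.0765  50.5634]
w1 -60 (np.int64(241), np.int64(186)) [-60.3061 -45.3377  46.6325]
w1 0 (np.int64(243), np.int64(230)) [ -1.0963 -44.8501  47.5999]
w1 50 (np.int64(245), np.int64(264)) [ 49.4805 -44.4953  46.0417]
w16 -95 (np.int64(219), np.int64(140)) [-95.3014 -45.1135  45.6422]
w16 -60 (np.int64(220), np.int64(170)) [-60.0216 -44.827   45.3653]
w16 0 (np.int64(222), np.int64(219)) [  0.3083 -44.7668  44.66  ]
w16 50 (np.int64(224), np.int64(256)) [ 49.5376 -44.6942  44.7009]
[[np.int64(194), np.int64(150), np.int64(12), np.int64(9), np.int64(45)], [np.int64(277), np.int64(189), np.int64(7), np.int64(5), np.int64(15)], [np.int64(240), np.int64(197), np.int64(25), np.int64(17), np.int64(189)], [np.int64(260), np.int64(206), np.int64(19), np.int64(15), np.int64(117)], [np.int64(281), np.int64(213), np.int64(40), np.int64(26), np.int64(463)]]
```

Run:
```python
from workcell import manip
print(manip.job_done(), manip.get_state()["t"])
```

```text
the job is handed in; nothing more can be done
the job is handed in; nothing more can be done
```

I swung the clamp bar up to about 90° and pushed the carrier along the rails to the end stop by its -y end edge. Then I swung the empty bar back down onto its rest, released it and moved the arm clear. The robot's clock stood at about 24 s, against the 72 s allowed.

**Carrier:** the last wrist picture puts it at fixture y +30 to +130 mm, as specified for resting against the stop. The wrist force rose to about 6 N when it met the stop, and no gap shows in the pictures.

**Bar:** its top reads level, about 45 mm at each point measured. The knob's top reads 45.6 mm against a nominal 47 mm. I pressed it onto the rest with about 30 N, then eased off before letting go.

**Other things on the bench:** all stand where they were in the scene and top views. The before/after scene comparison also showed small changes near the attenuator and the knob. I took these for the arm's shadow, since nothing went near the attenuator, but I did not check them further.

**Mismatch:** the same depth method read the knob about 5 mm higher at the start (50.6 mm), from a different viewpoint. I relied on the level bar and the seating force instead.

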